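# Tip a sealed specimen vial from its trough into the narrow-mouthed jar

## Task

The sealed specimen vial must go into the narrow-mouthed white jar without being touched by the gripper. Carry it lying in its steel tipping trough, keep the trough level until its turned-down lip is just inside the jar's mouth, and only then tilt it so the vial slides down into the jar with the lip still at the mouth. Then stand the empty trough on its feet on the bench, let go of it, and leave the jar upright about where it was and the other things where they are.

Things in the scene. Friction and masses are not known exactly. Their poses are not given: they have to be found in the camera images.
- trough: Steel tipping trough, 180 mm long, 0.32 kg. Origin on its underside (bench level), x towards the spout, z up. Open-topped channel x = -20 (closed) to 86 mm: floor top z = 20, floor 3 thick, 20 wide inside, 24 outside, walls up to z = 35. Front foot x = 24 to 36, z = 0 to 17, 30 wide. Tail block x = -75 to -20, up to z = 42, 28 wide, with the black handle fin on it.
- trough_bend (a point): Underside of the channel floor where it bends into the lip: x = 86, z = 17 mm in the trough's frame. From here the floor slopes down 30 degrees for 20 mm (the lip), same width, with 11 mm side walls, open at the end. The vial slides at about 18 to 26 degrees of trough tilt; about 45 degrees is sure. Axes as the trough.
- trough_grip (a point): Point to grip: in the black upright handle fin on the tail of the trough, at x = -47.5, z = 62 mm in the trough's frame. The fin is 12 mm thick across the trough (along its y), 50 mm long along x, from z = 42 to 84 mm. Axes as the trough.
- trough_lip (a point): Tip of the turned-down lip, bottom face, at x = 102.5, z = 8.5 mm in the trough's frame. Axes as the trough.
- vial: Sealed glass vial with a white cap, a cylinder 60 mm long, 16 mm diameter, about 30 g, lying lengthwise in the trough's channel. Origin at its middle, on its axis; x = its long axis, towards the cap.
- jar: White round jar with a neck, 100 mm high, body 84 mm diameter up to z = 60, shoulder to z = 76 mm, neck 58 mm outside; open on top. About 0.45 kg, loose. Origin at the centre of its underside, z up. It may stand in either of two places, the beaker in the other.
- jar_mouth (a point): Centre of the jar's round mouth, at rim height (100 mm above the bench). Mouth 50 mm inside diameter, wall 4 mm. Axes as the jar.
- beaker: Wide open steel beaker, 92 mm diameter, 62 mm high, loose. Not for the vial; leave it alone. Origin at the centre of its underside.
- slide_box: Closed blue slide box, 100 x 80 x 37 mm, loose; leave it alone. Origin at the centre of its underside.
- reagent: Closed amber reagent bottle, 56 mm diameter, 120 mm high, loose; leave it alone. Origin at the centre of its underside.
There are look-alikes about, which are no part of the job. Leave any green or orange look-alike of the trough alone.

How it is judged:
On the way, in this order (a step that is already met when the one before it is completed fails the run):
1. the trough, still level (tilted under 20 degrees) and with the vial still lying in it, has its lip tip inside the jar's mouth, 2 to 30 mm below the rim (horizontal distance between trough_lip and jar_mouth below 0.023 m and z of trough_lip in the frame of jar_mouth between -0.03 and -0.002 m and angle between trough's own z axis and vertical below 0.35 rad and x of vial in the frame of trough between 0 and 0.075 m and z of vial in the frame of trough below 0.045 m and distance between vial and trough below 0.09 m), for 0.2 s.
2. the vial is down in the jar while the lip is still at the mouth (tip within 30 mm of its centre, at most 10 mm above the rim) (z of vial in the frame of jar between 0 and 0.06 m and horizontal distance between vial and jar below 0.038 m and horizontal distance between trough_lip and jar_mouth below 0.03 m and z of trough_lip in the frame of jar_mouth below 0.01 m), for 0.1 s.
At the end, for the whole second after the job is handed in: The vial is inside the jar (middle under 60 mm above its underside, within 38 mm of its axis); the jar is upright (3 degrees) on the bench within 50 mm of its start; the trough stands on its feet on the bench (3 degrees, 6 mm), released and at rest (z of vial in the frame of jar between 0 and 0.06 m and horizontal distance between vial and jar below 0.038 m and angle between jar's own z axis and vertical below 0.05 rad and height (world z) of each of jar, trough below 0.006 m and distance of jar from where it was at the start of the episode below 0.05 m and angle between trough's own z axis and vertical below 0.06 rad and linear speed of trough below 0.02 m/s and linear speed of vial below 0.03 m/s); the robot touches nothing.
It fails at once if the gripper touches the vial (contact force between the fingers and vial above 0.5 N).
It fails at once if the jar is tipped by more than 20 degrees or pushed more than 50 mm (angle between jar's own z axis and vertical above 0.35 rad or distance of jar from where it was at the start of the episode above 0.05 m).
It fails at once if the beaker, slide box or reagent bottle is moved more than 30 mm or tipped more than 20 degrees (distance of any of beaker, slide_box, reagent from where it was at the start of the episode above 0.03 m or angle between any of beaker, reagent, slide_box's own z axis and vertical above 0.35 rad).
It also fails if it takes over 72 s, if anything falls off the work surface, if the arm or the gripper's body presses on something with over 40 N, if the wrist force passes 120 N, or if a joint passes its speed limit or range.

## Robot

A 6-joint arm with a two-finger parallel gripper is mounted at the origin on the work surface. World frame = base frame: x ahead of the robot, y to its left, z up, the work surface at z = 0. Lengths are in m, angles in rad, forces in N, time in s.
With the tool pointing down it reaches from about 0.35 to 0.875 m from the base axis. Payload 15.5 kg.
Tool frame: the origin (TCP) lies between the finger pads; the fingertips stand 11 mm ahead of it and the grasp point (between the pads) lies 8 mm behind it; z points along the fingers, y is the line along which they close (so a half turn about z gives the same grasp; the last joint's range is limited). The gripper opens to 85 mm and grips with 20 to 120 N. Pads are 22 mm wide; open, the fingers measure 114 mm over their backs; the gripper's body (76 mm by 85 mm) begins 54 mm behind the grasp point. The pads swing forward as they close: fully open they stand 13 mm farther back than shut.
Start: joints at [1.044, 0.494, 1.345, -0, 1.302, -0.096], TCP at [0.261, 0.568, 0.242] pointing down, gripper open.
Joint ranges: [-2.91, 2.91], [-0.82, 2.16], [0.22, 2.67], [-1.22, 4.37], [0.12, 2.79], [-3.08, 3.08]. Speed limits (rad/s): [1.89, 1.89, 2.57, 3.01, 3.01, 3.01].

## Interface

Orientations are given as a unit quaternion [x, y, z, w].
In Python, from bench import manip gives the robot as it stands.
- The arm moves only by the shell command python3 -m crank 'ROWS'. ROWS is JSON, a list that holds one entry, the list of rows, each a list of 5 numbers: the finger opening in cm, from 0 to 8.54, then the shift along the tool's x, y, z in cm, then the turn about the tool's z in rad. A call has 1 to 12 rows; each row is the pose to reach, as a shift and turn from the pose commanded when the call began, along the tool's axes at that moment; what a row does not reach only later rows make up. A row lasts 1/8 s, in which the tool goes at most 62.5 mm and 10.7 degrees, less where a joint would pass 70% of its speed; a pose out of reach is approached as far as the arm can. A call with a gripper value outside its range is refused whole. The fingers move at their own pace and stop on an object; the grip force is fixed at half the most. Time passes only in rows, so rows that repeat a pose let the fingers close. It gives the time, the measured TCP pose, the force, the opening and the grip force at its end, in the units of the state.
- manip.get_obs(): the state, without advancing time (a new reading comes with each control period).
- manip.get_image(name): name is "scene" or "side" or "wrist"; returns (picture, depth): 384x512x3 uint8, red, green, blue; 384x512 float32, m along the optical axis (not along the pixel's ray), 0 where there is no reading.
- manip.camera_params(name): a dict with "mtx" (3x3 intrinsics, pixels), "R" (3x3) and "t" (3): a world point X has camera coordinates R X + t. Camera axes: x right, y down, z forward; pixel columns grow to the right and rows downward; lengths in m; the calibration is good to about 2 mm. A picture is of the moment at which its call begins: read the wrist's pose just before it. camera_params takes no time and is no camera call; for the wrist camera it gives the pose at the moment of the call.
- manip.sign_off(): hands the job in; it is judged then, once.
Trained networks look in the newest picture that a camera, given by its name, has taken for a name from the list of things; names that differ only in an ending like _2 or _b are one class to them, and where a whole thing is asked for, a point or a joint stands for the part that bears it (a point fixed in the world has none). Each returns a list of dicts, best first, with "p" (0 to 1); they miss things now and then, are a little off and sometimes report something else, mostly with a low value. They report only what shows in the picture. A call takes as long as a camera call. They do not tell look-alikes from the thing itself.
- manip.recognise(camera, query): "at" ([x, y, z] in m, in world coordinates, good to about 4 mm: the middle of the surface that is visible of it).
- manip.mark_of(camera, query): "at" ([x, y, z] in m, in world coordinates, good to about 4 mm: a listed point, or the origin of a listed thing).
The state is a dict: "time_s": time; "joints": joint angles; "joint_vel": joint speeds; "joint_efforts": joint torques, N m; "tool_pos": TCP position; "tool_rot": TCP orientation; "contact_force": force on the tool from outside, world axes, zero at the start; "torque": the same for the moment, N m; "gripper_width": opening from 0.0 (shut) to 1.0 (fully open); "finger_force": force on a finger pad.
Only numpy, scipy, OpenCV 4.12 (cv2) and the standard library are available. Lean on these libraries where they do the work, as an engineer would, in place of code of your own. Each camera call takes 0.05 s, during which the arm holds its last target. There are 200 camera calls.

## Working session

There is one attempt and no reset: what is moved stays moved. The work goes in short steps, Python scripts to look and compute and a shell command to move; the robot and the scene stay as the last step left them, time stands still between calls to the robot, and variables do not carry over. Pictures are saved under pics/ and viewed, at most 10 in all, crops included, and the job is handed in when it is done.

```bash
mkdir -p pics
python3 - <<'E'
from bench import manip
import cv2,numpy as np
ims=[]
for c in("scene","side"):
    im,d=manip.get_image(c); ims.append(im)
    for q in("trough","trough_grip","trough_lip","trough_bend","vial","jar","jar_mouth","beaker","slide_box","reagent"):
        P=manip.camera_params(c)
        for r in manip.mark_of(c,q)[:3]:
            if r["p"]<.15: continue
            x=P["mtx"]@(P["R"]@np.array(r["at"])+P["t"]);print(c,q,round(r["p"],2),np.round(r["at"],3),np.round(x[:2]/x[2]))
    cv2.imwrite(f"pics/{c}0.png",cv2.resize(im[:,:,::-1],(768,576)))
o=manip.get_obs();print(o["time_s"],o["tool_pos"],o["tool_rot"],o["contact_force"])
E
```

```text
scene trough 0.84 [0.462 0.472 0.   ] [355. 141.]
scene trough 0.75 [0.337 0.203 0.002] [263. 141.]
scene trough_grip 0.92 [0.516 0.478 0.063] [370. 139.]
scene trough_grip 0.85 [0.5   0.327 0.062] [325. 153.]
scene trough_grip 0.66 [0.292 0.2   0.058] [256. 120.]
scene trough_lip 0.85 [0.361 0.458 0.01 ] [335. 119.]
scene trough_lip 0.77 [0.437 0.211 0.005] [279. 162.]
scene trough_lip 0.67 [0.544 0.177 0.012] [285. 191.]
scene trough_bend 0.98 [0.381 0.461 0.021] [340. 120.]
scene trough_bend 0.82 [0.54  0.192 0.021] [289. 187.]
scene trough_bend 0.6 [0.424 0.211 0.01 ] [277. 158.]
scene vial 0.55 [0.518 0.257 0.026] [306. 172.]
scene jar 0.76 [ 0.539 -0.229 -0.   ] [153. 245.]
scene jar_mouth 0.83 [ 0.539 -0.231  0.102] [144. 229.]
scene jar_mouth 0.28 [0.519 0.256 0.028] [306. 172.]
scene beaker 0.75 [ 0.503 -0.027  0.002] [216. 208.]
scene reagent 0.83 [ 0.715  0.189 -0.001] [317. 239.]
side trough 0.91 [ 0.464  0.474 -0.003] [208. 145.]
side trough 0.9 [ 0.513  0.271 -0.001] [231. 181.]
side trough 0.73 [ 0.335  0.202 -0.   ] [173. 205.]
side trough_grip 0.89 [0.286 0.204 0.061
[... 190 characters left out ...]
 0.84 [0.542 0.18  0.008] [246. 198.]
side trough_lip 0.68 [0.44  0.209 0.01 ] [210. 196.]
side trough_bend 0.94 [0.38  0.464 0.017] [183. 145.]
side trough_bend 0.68 [0.431 0.206 0.017] [206. 195.]
side trough_bend 0.64 [0.542 0.192 0.018] [245. 193.]
side vial 0.59 [0.513 0.254 0.025] [232. 179.]
side jar 0.97 [ 0.54  -0.231  0.002] [282. 337.]
side jar_mouth 0.87 [ 0.544 -0.229  0.103] [287. 312.]
side beaker 0.96 [ 0.499 -0.026  0.002] [244. 260.]
side slide_box 0.61 [0.699 0.015 0.001] [316. 235.]
side reagent 0.93 [0.713 0.188 0.   ] [302. 191.]
1.1 [0.26100732 0.56788245 0.2422833 ] [ 2.13764787e-01  9.76885160e-01 -5.01140047e-06 -1.98466108e-05] [ 0.06723377 -0.19862524  0.50532872]
```

View pics/scene0.png

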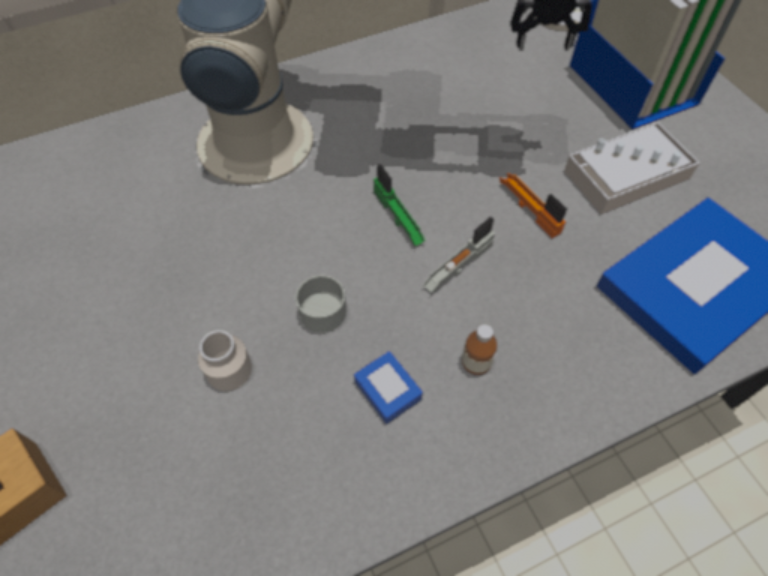

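Candidates, in view pixels of the enlarged scene picture (768x576):
- Green trough at (400,215): excluded by colour.
- Orange trough at (535,205): excluded by colour.
- Grey steel trough holding the vial at (460,258): this one matches the description.

The jar is at (222,360) and the beaker at (321,303). Next I check the choice in a crop and work out the shift to go above it.

```bash
cat > h.py <<'E'
from bench import manip
import numpy as np
from scipy.spatial.transform import Rotation as Ro
def rel(p,yaw_y=None,o=None):
    "shift cm in tool axes to world TCP p; turn so that tool y lies along yaw_y (deg, mod 180)"
    o=o or manip.get_obs(); R=Ro.from_quat(o["tool_rot"]).as_matrix()
    s=R.T@(np.array(p)-o["tool_pos"])*100; t=0
    if yaw_y is not None:
        a=np.degrees(np.arctan2(R[1,1],R[0,1])); t=-((yaw_y-a+90)%180-90)*np.pi/180
    print("shift cm",s.round(2),"turn",round(t,3),"t",o["time_s"])
def st():
    o=manip.get_obs();print({k:np.round(o[k],4).tolist() for k in("time_s","joints","tool_pos","tool_rot","contact_force","gripper_width","finger_force")})
E
python3 - <<'E'
from h import *
import cv2
im=cv2.imread("pics/scene0.png")[190:310,400:580]
cv2.imwrite("pics/crop1.png",cv2.resize(im,None,fx=4,fy=4,interpolation=cv2.INTER_CUBIC))
rel([.5,.327,.25],16.2)
E
```

```text
shift cm [-31.78 -11.91  -0.77] turn 0.857 t 1.1
```

View pics/crop1.png

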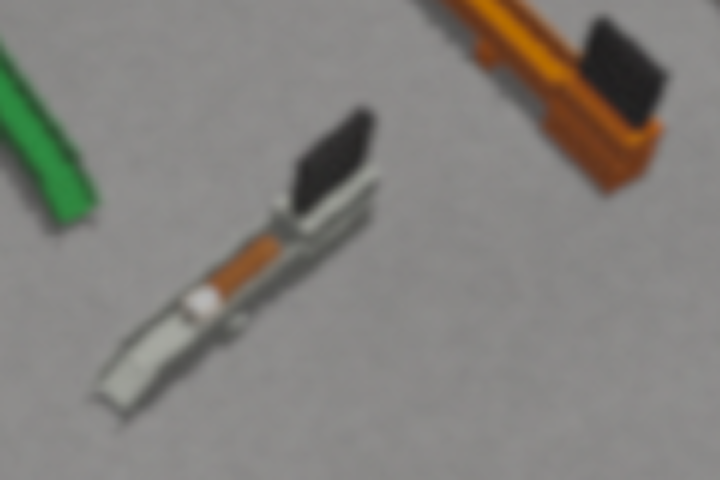

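The crop shows the grey trough with its black fin at (335,160), the lip at (110,395), and the vial with brown body and white cap at (240,275). Moves only give shifts and a turn about the tool's z, so I first check what the arm does at its reach limit, upwards in free space.

```bash
python3 -m crank '[[[8.5,0,0,-20,0],[8.5,0,0,-40,0],[8.5,0,0,-60,0],[8.5,0,0,-60,0],[8.5,0,0,-60,0],[8.5,0,0,-60,0],[8.5,0,0,-60,0],[8.5,0,0,-60,0],[8.5,0,0,-60,0],[8.5,0,0,-60,0]]]'; python3 -c "from h import *;st()"
```

```text
time_s: 2.35
tool_pos: [0.2359, 0.5134, 0.7274]
tool_rot: [0.214, 0.977, 0.017, 0.004]
contact_force: [0.0, -1.3, 0.8]
gripper_width: 0.993
finger_force: 0.0
{'time_s': 2.35, 'joints': [1.0324, 0.3983, 0.2202, 0.0056, 2.4883, -0.103], 'tool_pos': [0.2359, 0.5134, 0.7274], 'tool_rot': [0.2137, 0.9767, 0.017, 0.0039], 'contact_force': [0.0317, -1.2672, 0.815], 'gripper_width': 0.9925, 'finger_force': 0.0}
```

The tool tilted by about 2 degrees at the limit, so orientation gives way there. I check whether that tilt builds up.

```bash
python3 -m crank '[[[8.5,0,40,0,0],[8.5,0,40,0,0],[8.5,0,40,0,0],[8.5,0,40,0,0],[8.5,0,40,0,0],[8.5,0,40,0,0]]]'; python3 -c "from h import *;st()"
```

```text
time_s: 3.1
tool_pos: [0.3034, 0.6602, 0.5993]
tool_rot: [0.214, 0.976, 0.035, 0.008]
contact_force: [-0.2, -0.5, 0.7]
gripper_width: 0.997
finger_force: 0.0
{'time_s': 3.1, 'joints': [1.0551, 0.6032, 0.2206, 0.0078, 2.246, -0.0798], 'tool_pos': [0.3034, 0.6602, 0.5993], 'tool_rot': [0.2136, 0.9763, 0.0352, 0.0077], 'contact_force': [-0.1516, -0.5077, 0.6868], 'gripper_width': 0.9974, 'finger_force': 0.0}
```

```bash
python3 -m crank '[[[8.5,0,60,-10,0],[8.5,0,60,-10,0]]]'|grep rot; python3 -m crank '[[[8.5,0,60,-10,0],[8.5,0,60,-10,0]]]'|grep -E "rot|pos"; python3 -m crank '[[[8.5,0,60,-10,0],[8.5,0,60,-10,0],[8.5,0,60,-10,0],[8.5,0,60,-10,0],[8.5,0,60,-10,0],[8.5,0,60,-10,0]]]'; python3 -c "from h import *;st()"
```

```text
tool_rot: [0.213, 0.975, 0.055, 0.012]
tool_pos: [0.3388, 0.7372, 0.5352]
tool_rot: [0.213, 0.974, 0.076, 0.017]
time_s: 4.35
tool_pos: [0.3648, 0.7938, 0.4741]
tool_rot: [0.213, 0.972, 0.1, 0.022]
contact_force: [0.1, -0.6, 0.2]
gripper_width: 0.996
finger_force: 0.0
{'time_s': 4.35, 'joints': [1.0661, 0.7769, 0.2206, 0.0161, 1.9391, -0.0665], 'tool_pos': [0.3648, 0.7938, 0.4741], 'tool_rot': [0.2126, 0.9717, 0.1002, 0.0219], 'contact_force': [0.1312, -0.5567, 0.2009], 'gripper_width': 0.996, 'finger_force': 0.0}
```

Each call into the reach limit tilts the tool about 2.3° outward. That gives a way to tilt the trough: grip the fin with the tool leaning about 28° toward the spout. The trough stays level while carried, and turning about the leaning tool axis at the jar brings the spout down. For this the lean must point along the trough (azimuth about -74°), so I swing round to that side and repeat the push there.

Run:
```python
from h import *
for p in([.6,.35,.55],[.62,-.1,.55],[.45,-.5,.55],[.05,-.8,.5]): rel(p,16.2)
```

```text
shift cm [-39.9  -28.32 -13.65] turn 0.857 t 4.35
shift cm [-60.51 -67.53 -21.82] turn 0.857 t 4.35
shift cm [ -61.77 -110.06  -30.68] turn 0.857 t 4.35
shift cm [ -37.95 -154.12  -34.76] turn 0.857 t 4.35
```

```bash
python3 -m crank '[[[8.5,-5,-3.6,-1.7,0.1],[8.5,-10,-7,-3.4,0.2],[8.5,-15,-10.6,-5.1,0.3],[8.5,-20,-14.2,-6.8,0.4],[8.5,-25,-17.8,-8.5,0.5],[8.5,-30,-21.3,-10.2,0.6],[8.5,-35,-25,-12,0.7],[8.5,-39.9,-28.3,-13.6,0.857],[8.5,-42,-33,-14.6,0.857],[8.5,-45,-38,-15.6,0.857],[8.5,-47,-43,-16.6,0.857],[8.5,-50,-48,-17.6,0.857]]]'|grep -E "time|pos"
python3 - <<'E'
from h import *
st()
for p in([.62,-.1,.55],[.45,-.5,.55],[.05,-.8,.5]): rel(p,16.2)
E
```

```text
time_s: 5.85
tool_pos: [0.6073, 0.1236, 0.5496]
{'time_s': 5.85, 'joints': [0.0065, 0.3059, 0.8643, 0.1952, 1.8766, -0.2091], 'tool_pos': [0.6073, 0.1236, 0.5496], 'tool_rot': [0.597, 0.7956, 0.1007, -0.0212], 'contact_force': [0.4068, 0.1604, -0.2367], 'gripper_width': 0.9923, 'finger_force': 0.0}
shift cm [-21.5   -4.75  -4.08] turn -0.01 t 5.85
shift cm [-54.46 -31.65 -12.97] turn -0.01 t 5.85
shift cm [-72.14 -78.5  -17.1 ] turn -0.01 t 5.85
```

```bash
python3 -m crank '[[[8.5,-5.4,-1.2,-1,0],[8.5,-10.8,-2.4,-2,0],[8.5,-16,-3.6,-3,0],[8.5,-21.5,-4.8,-4,0],[8.5,-26,-8.6,-5.3,0],[8.5,-31,-12.4,-6.6,0],[8.5,-35.5,-16.3,-7.9,0],[8.5,-40,-20,-9.2,0],[8.5,-45,-24,-10.5,0],[8.5,-50,-28,-11.8,0],[8.5,-54.5,-31.7,-13,0],[8.5,-54.5,-31.7,-13,0]]]'|grep -E "time|pos"
python3 - <<'E'
from h import *
st()
for p in([.05,-.8,.5],[.05,-1.1,.5]): rel(p,16.2)
E
```

```text
time_s: 7.35
tool_pos: [0.4479, -0.5028, 0.548]
{'time_s': 7.35, 'joints': [-1.0144, 0.5476, 0.4762, 0.2158, 2.2219, -1.1704], 'tool_pos': [0.4479, -0.5028, 0.548], 'tool_rot': [0.5991, 0.7941, 0.1004, -0.0224], 'contact_force': [0.0752, 0.0638, -1.1553], 'gripper_width': 0.9955, 'finger_force': 0.0}
shift cm [-17.7  -46.46  -4.21] turn -0.015 t 7.35
shift cm [-46.1  -54.32  -9.8 ] turn -0.015 t 7.35
```

```bash
python3 -m crank '[[[8.5,-2.2,-5.8,-0.5,0],[8.5,-4.4,-11.6,-1,0],[8.5,-6.6,-17.4,-1.5,0],[8.5,-8.8,-23.2,-2,0],[8.5,-11,-29,-2.6,0],[8.5,-13.3,-34.8,-3.2,0],[8.5,-15.5,-40.6,-3.7,0],[8.5,-17.7,-46.5,-4.2,0],[8.5,-30,-50,-7,0],[8.5,-46,-54,-10,0],[8.5,-46,-54,-10,0]]]'|grep -E "time|pos|rot"
for i in 1 2 3; do python3 -m crank '[[[8.5,-57,-16,-15,0],[8.5,-57,-16,-15,0]]]'|grep -E "time|pos|rot"; done
python3 -c "from h import *;st();R=Ro.from_quat(manip.get_obs()['tool_rot']).as_matrix();print(R)"
```

```text
time_s: 8.72
tool_pos: [0.0565, -0.7922, 0.4193]
tool_rot: [0.598, 0.797, 0.086, -0.008]
time_s: 8.98
tool_pos: [0.053, -0.8243, 0.3848]
tool_rot: [0.6, 0.797, 0.07, 0.006]
time_s: 9.22
tool_pos: [0.0489, -0.8522, 0.3566]
tool_rot: [0.602, 0.797, 0.053, 0.021]
time_s: 9.48
tool_pos: [0.045, -0.877, 0.3358]
tool_rot: [0.603, 0.796, 0.035, 0.036]
{'time_s': 9.475, 'joints': [-1.624, 0.9347, 0.2206, 0.109, 2.0026, -1.8537], 'tool_pos': [0.045, -0.877, 0.3358], 'tool_rot': [0.6029, 0.7962, 0.0354, 0.0358], 'contact_force': [-0.4251, 0.2823, -0.5274], 'gripper_width': 0.996, 'finger_force': 0.0}
[[-0.27035209  0.95759289  0.09962734]
 [ 0.96265432  0.27041497  0.01313047]
 [-0.01436708  0.09945654 -0.99493818]]
```

```bash
for i in 1 2 3 4; do python3 -m crank '[[[8.5,-50,0,-30,0],[8.5,-50,0,-30,0]]]'|grep -E "pos|rot"; done
python3 -c "from h import *;st();R=Ro.from_quat(manip.get_obs()['tool_rot']).as_matrix();print(R)"
```

```text
tool_pos: [0.0647, -0.8835, 0.3566]
tool_rot: [0.604, 0.795, 0.016, 0.053]
tool_pos: [0.081, -0.8886, 0.3779]
tool_rot: [0.604, 0.794, -0.002, 0.07]
tool_pos: [0.0948, -0.8922, 0.4008]
tool_rot: [0.604, 0.792, -0.019, 0.086]
tool_pos: [0.1069, -0.8939, 0.4266]
tool_rot: [0.604, 0.789, -0.036, 0.103]
{'time_s': 10.475, 'joints': [-1.5605, 0.8362, 0.2201, 0.1245, 1.8973, -1.774], 'tool_pos': [0.1069, -0.8939, 0.4266], 'tool_rot': [0.604, 0.7894, -0.0362, 0.1034], 'contact_force': [0.126, 0.1969, -0.1312], 'gripper_width': 0.9965, 'finger_force': 0.0}
[[-0.24892391  0.961125    0.11948064]
 [ 0.94616052  0.26767536 -0.18201697]
 [-0.20692308  0.06773949 -0.97600932]]
```

```bash
for i in 1 2 3 4 5 6; do python3 -m crank '[[[8.5,-50,-2,-25,0],[8.5,-50,-2,-25,0]]]'|grep -E "pos"; done
python3 -c "from h import *;st();R=Ro.from_quat(manip.get_obs()['tool_rot']).as_matrix();print(R)"
```

```text
tool_pos: [0.1152, -0.8991, 0.4467]
tool_pos: [0.122, -0.9022, 0.4703]
tool_pos: [0.1276, -0.9033, 0.4967]
tool_pos: [0.1319, -0.9024, 0.5252]
tool_pos: [0.135, -0.8994, 0.5557]
tool_pos: [0.1369, -0.8942, 0.5877]
{'time_s': 11.975, 'joints': [-1.5355, 0.6753, 0.2202, 0.1438, 1.7522, -1.7247], 'tool_pos': [0.1369, -0.8942, 0.5877], 'tool_rot': [0.5933, 0.7644, -0.1389, 0.2107], 'contact_force': [-1.1294, -0.1475, 0.7901], 'gripper_width': 0.9947, 'finger_force': 0.0}
[[-0.20726258  0.96555367  0.15731605]
 [ 0.84844208  0.25746922 -0.46244527]
 [-0.48701977  0.03762596 -0.8725801 ]]
```

The lean is 29° toward azimuth -71°, as wanted. Next I go back around to a standoff behind the fin.

Run:
```python
from h import *
for p in([.5,-.5,.5],[.58,-.1,.45],[.57,.2,.4],[.476,.396,.28]): rel(p)
```

```text
shift cm [30.19 44.88 -4.86] turn 0 t 11.975
shift cm [ 64.91  62.71 -17.74] turn 0 t 11.975
shift cm [ 93.    69.28 -27.41] turn 0 t 11.975
shift cm [117.43  64.8  -27.48] turn 0 t 11.975
```

```bash
python3 -m crank '[[[8.5,3.4,5,-0.5,0.02],[8.5,6.7,10,-1,0.04],[8.5,10,15,-1.6,0.08],[8.5,13.4,20,-2.2,0.08],[8.5,16.8,25,-2.7,0.08],[8.5,20,30,-3.2,0.08],[8.5,23.5,35,-3.8,0.08],[8.5,27,40,-4.3,0.08],[8.5,30.2,44.9,-4.9,0.08],[8.5,35,47.5,-6.7,0.08],[8.5,40,50,-8.5,0.08],[8.5,45,52.5,-10.3,0.08]]]'|grep -E "pos|rot"
python3 - <<'E'
from h import *
st()
for p in([.58,-.1,.45],[.57,.2,.4],[.476,.396,.25]): rel(p)
E
```

```text
tool_pos: [0.534, -0.3277, 0.478]
tool_rot: [0.624, 0.74, -0.129, 0.216]
{'time_s': 13.475, 'joints': [-0.4698, 0.198, 1.2767, -0.3594, 1.3041, -0.6087], 'tool_pos': [0.534, -0.3277, 0.478], 'tool_rot': [0.6236, 0.7402, -0.1295, 0.2156], 'contact_force': [0.9937, 0.7997, 0.8734], 'gripper_width': 0.9966, 'finger_force': 0.0}
shift cm [20.5   8.58 -7.32] turn 0 t 13.475
shift cm [ 49.05  12.87 -16.92] turn 0 t 13.475
shift cm [ 74.48   6.21 -14.33] turn 0 t 13.475
```

```bash
python3 -m crank '[[[8.5,5.2,2.2,-1.8,0],[8.5,10.3,4.3,-3.7,0],[8.5,15.4,6.5,-5.5,0],[8.5,20.5,8.6,-7.3,0],[8.5,26.2,9.5,-9.2,0],[8.5,32,10.3,-11.1,0],[8.5,37.7,11.2,-13,0],[8.5,43.4,12,-15,0],[8.5,49,12.9,-16.9,0],[8.5,54,11.5,-16.4,0],[8.5,60,10,-15.9,0],[8.5,65,8.6,-15.4,0]]]'|grep -E "pos|rot"
python3 -m crank '[[[8.5,4.5,-1.2,0.5,0],[8.5,9.5,-2.4,1,0],[8.5,9.5,-2.4,1,0]]]'|grep -E "pos|rot"
python3 - <<'E'
from h import *
import cv2
st()
R=Ro.from_quat(manip.get_obs()['tool_rot']).as_matrix();print(R)
P=manip.camera_params("wrist");im,d=manip.get_image("wrist")
for f in(manip.mark_of,):
  for q in("trough_grip","trough_lip","trough_bend","trough","vial"):
    for r in f("wrist",q)[:2]:
        x=P["mtx"]@(P["R"]@np.array(r["at"])+P["t"]);print(q,round(r["p"],2),np.round(r["at"],4),np.round(x[:2]/x[2]))
cv2.imwrite("pics/w1.png",im[:,:,::-1]);np.savez("w1.npz",d=d,**P,im=im)
E
```

```text
tool_pos: [0.5088, 0.3229, 0.3059]
tool_rot: [0.623, 0.74, -0.129, 0.215]
tool_pos: [0.4738, 0.3964, 0.2483]
tool_rot: [0.622, 0.741, -0.131, 0.215]
{'time_s': 15.35, 'joints': [0.8251, 0.6187, 1.2076, -0.4419, 1.5756, 0.7074], 'tool_pos': [0.4738, 0.3964, 0.2483], 'tool_rot': [0.6222, 0.7413, -0.1308, 0.215], 'contact_force': [-0.1928, -1.2285, -0.0477], 'gripper_width': 0.9926, 'finger_force': 0.0}
[[-0.13336853  0.97871075  0.15600673]
 [ 0.86626961  0.19159008 -0.46137858]
 [-0.48144552  0.07361051 -0.87337947]]
trough_grip 0.96 [0.5006 0.3191 0.06  ] [250. 146.]
trough_grip 0.58 [0.2837 0.2023 0.0632] [ 46. 207.]
trough_lip 0.89 [0.4382 0.2073 0.009 ] [186. 182.]
trough_lip 0.8 [0.5469 0.1778 0.0154] [260. 206.]
trough_bend 0.98 [0.424  0.2063 0.0177] [174. 187.]
trough_bend 0.82 [0.5404 0.1939 0.0161] [258. 199.]
trough 0.69 [0.5126 0.2742 0.0035] [249. 147.]
trough 0.64 [3.377e-01 1.992e-01 1.000e-04] [108. 175.]
vial 0.75 [0.5184 0.253  0.0294] [252. 174.]
```

View pics/w1.png

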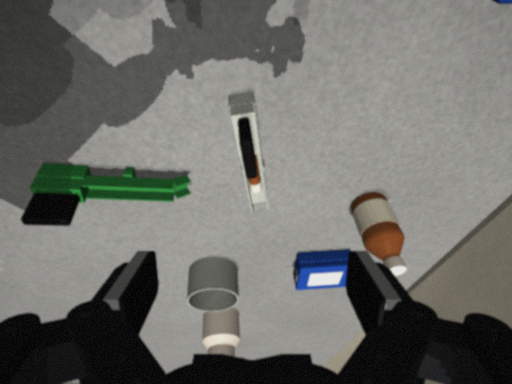

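The wrist view shows the trough at (248,150) with its fin at (248,148), the vial cap at (255,188), the green look-alike at left (100,195), and the beaker and jar below it. I turned the wrong way to level the tool's y, so it needs -0.15. I measure the trough's yaw from the depth picture.

Run:
```python
from h import *
W=np.load("w1.npz");d=W["d"];v,u=np.nonzero(d>0);z=d[v,u]
X=(np.linalg.inv(W["mtx"])@np.vstack([u*z,v*z,z])).T;X=(X-W["t"])@W["R"]
def pca(m,n):
    p=X[m];c=p.mean(0);w,V=np.linalg.eigh(np.cov(p[:,:2].T));a=V[:,1];a=a if a[1]<0 else -a
    q=(p[:,:2]-c[:2])@np.c_[a,[-a[1],a[0]]];print(n,len(p),c.round(4),"az",np.degrees(np.arctan2(a[1],a[0])).round(1),q.min(0).round(4),q.max(0).round(4))
near=(abs(X[:,0]-.515)<.06)&(abs(X[:,1]-.26)<.14)
pca(near&(X[:,2]>.015)&(X[:,2]<.12),"all");pca(near&(X[:,2]>.055)&(X[:,2]<.1),"fin");pca(near&(X[:,2]>.077)&(X[:,2]<.1),"fintop")
print(np.percentile(X[near&(X[:,2]>.05),2],[50,95,100]))
# direction from networks: grip->lip
a=np.array([.5469,.1778])-[.5006,.3191];print(np.degrees(np.arctan2(a[1],a[0])),np.hypot(*a))
g=np.array([.5006,.3205,.066]);zt=np.array([.156,-.4614,-.8734])
for k in(.10,0): rel(g+zt*(.008-k))
```

```text
all 2382 [0.5045 0.3012 0.0465] az -71.4 [-0.0476 -0.0154] [0.1338 0.0139]
fin 695 [0.4949 0.3279 0.0789] az -71.0 [-0.0166 -0.0064] [0.0338 0.0057]
fintop 508 [0.4962 0.3235 0.0836] az -71.2 [-0.0213 -0.0062] [0.0291 0.0059]
[0.08339755 0.08516354 0.26392719]
-71.85749838394719 0.1486922324803821
shift cm [ 2.22 -0.43 10.78] turn 0 t 15.65
shift cm [ 2.2  -0.44 20.78] turn 0 t 15.65
```

```bash
python3 - <<'E'
from h import *
g=np.array([.4980,.3198,.068]);zt=np.array([.156,-.4614,-.8734])
for k in(.06,0): rel(g+zt*(.008-k))
E
python3 -m crank '[[[8.5,0,0,0,-0.05],[8.5,0,0,0,-0.1],[8.5,0,0,0,-0.15],[8.5,0,0,0,-0.15]]]'|grep pos
python3 - <<'E'
from h import *
R=Ro.from_quat(manip.get_obs()['tool_rot']).as_matrix();print(R)
g=np.array([.4980,.3198,.068])
for k in(.06,0): rel(g+R[:,2]*(.008-k))
E
```

```text
shift cm [ 2.09 -0.69 14.6 ] turn 0 t 15.65
shift cm [ 2.08 -0.7  20.6 ] turn 0 t 15.65
tool_pos: [0.476, 0.3942, 0.2511]
[[-0.27327325  0.94900287  0.15721097]
 [ 0.83019056  0.3152299  -0.4597975 ]
 [-0.48590675  0.00486471 -0.87399712]]
shift cm [ 2.12 -0.35 14.57] turn 0 t 16.15
shift cm [ 2.12 -0.35 20.57] turn 0 t 16.15
```

```bash
python3 -m crank '[[[8.5,1,-0.2,4.8,0],[8.5,2.1,-0.3,9.6,0],[8.5,2.1,-0.35,14.6,0],[8.5,2.1,-0.35,17.6,0],[8.5,2.1,-0.35,17.6,0],[8.5,2.1,-0.35,17.6,0]]]'
python3 - <<'E'
from h import *
R=Ro.from_quat(manip.get_obs()['tool_rot']).as_matrix()
rel(np.array([.4980,.3198,.068])+R[:,2]*.008)
E
```

```text
time_s: 16.9
tool_pos: [0.4948, 0.3308, 0.0878]
tool_rot: [0.567, 0.785, -0.144, 0.205]
contact_force: [-0.4, 0.1, 0.1]
gripper_width: 0.994
finger_force: 0.0
shift cm [-0.04 -0.05  3.09] turn 0 t 16.9
```

```bash
python3 -m crank '[[[8.5,0,0,1.6,0],[8.5,0,0,3.1,0],[8.5,0,0,3.1,0],[4,0,0,3.1,0],[1,0,0,3.1,0],[1,0,0,3.1,0],[0.6,0,0,3.1,0],[0.6,0,0,3.1,0],[0.6,0,0,3.1,0]]]'; python3 -c "from h import *;st()"
```

```text
time_s: 18.02
tool_pos: [0.4991, 0.3159, 0.0597]
tool_rot: [0.566, 0.785, -0.145, 0.205]
contact_force: [-1.4, 2.2, 6.2]
gripper_width: 0.133
finger_force: 59.3
{'time_s': 18.025, 'joints': [0.7116, 0.7849, 1.4764, -0.5194, 1.1407, 0.6737], 'tool_pos': [0.4991, 0.3159, 0.0597], 'tool_rot': [0.5664, 0.785, -0.1451, 0.205], 'contact_force': [-1.4228, 2.1923, 6.1537], 'gripper_width': 0.1333, 'finger_force': 59.2878}
```

```bash
python3 -m crank '[[[0.6,-0.25,0,-0.45,0],[0.6,-0.97,0,-1.75,0],[0.6,-2,0,-3.5,0],[0.6,-3.4,0,-6.1,0],[0.6,-4.9,0.05,-8.7,0],[0.6,-6.3,0.05,-11.4,0],[0.6,-7,0.08,-12.7,0],[0.6,-7.3,0.08,-13.1,0],[0.6,-7.3,0.08,-13.1,0]]]'
python3 - <<'E'
from h import *
rel([.493,-.092,.205])
for c in("scene","side"):
    manip.get_image(c)
    for q in("trough_grip","trough_lip","trough_bend","vial"):
        print(c,q,[(round(r["p"],2),np.round(r["at"],3)) for r in manip.mark_of(c,q) if r["at"][2]>.1 or q=="vial"][:2])
E
```

```text
time_s: 19.15
tool_pos: [0.4991, 0.3155, 0.209]
tool_rot: [0.566, 0.785, -0.146, 0.205]
contact_force: [-0.1, 0.1, -4.3]
gripper_width: 0.13
finger_force: 58.7
shift cm [-33.43 -13.46  19.02] turn 0 t 19.15
scene trough_grip [(0.63, array([0.497, 0.323, 0.214]))]
scene trough_lip [(0.94, array([0.542, 0.18 , 0.164]))]
scene trough_bend [(0.7, array([0.542, 0.188, 0.169]))]
scene vial [(0.7, array([0.516, 0.254, 0.179]))]
side trough_grip [(0.89, array([0.495, 0.318, 0.213]))]
side trough_lip [(0.64, array([0.542, 0.177, 0.158]))]
side trough_bend [(0.85, array([0.54 , 0.193, 0.169]))]
side vial [(0.41, array([0.514, 0.255, 0.176]))]
```

```bash
python3 -m crank '[[[0.6,-0.67,-0.27,0.38,0],[0.6,-2.34,-0.95,1.33,0],[0.6,-5,-2,2.85,0],[0.6,-8,-3.2,4.56,0],[0.6,-11,-4.45,6.27,0],[0.6,-14,-5.67,8,0],[0.6,-17,-6.9,9.7,0],[0.6,-20,-8.1,11.4,0],[0.6,-23,-9.3,13.1,0],[0.6,-26,-10.5,14.8,0],[0.6,-28.7,-11.6,16.3,0],[0.6,-31,-12.5,17.7,0]]]'|grep -E "time|pos"
python3 -m crank '[[[0.6,-1.4,-0.55,0.8,0],[0.6,-2.1,-0.85,1.2,0],[0.6,-2.4,-0.97,1.34,0],[0.6,-2.4,-0.97,1.34,0],[0.6,-2.4,-0.97,1.34,0]]]'
python3 - <<'E'
from h import *
import cv2
st();o=manip.get_obs();R=Ro.from_quat(o['tool_rot']).as_matrix();print(R)
for c in("scene","side","wrist"):
    im,_=manip.get_image(c);cv2.imwrite(f"pics/{c}2.png",im[:,:,::-1])
    for q in("trough_grip","trough_lip","trough_bend","vial","jar_mouth","jar"):
        print(c,q,[(round(r["p"],2),np.round(r["at"],3)) for r in manip.mark_of(c,q) if r["at"][1]<.1 ][:2])
im=cv2.imread("pics/side2.png");cv2.imwrite("pics/s2c.png",cv2.resize(im[190:370,170:350],None,fx=3,fy=3))
E
```

```text
time_s: 21.15
tool_pos: [0.4931, -0.064, 0.2052]
time_s: 21.78
tool_pos: [0.4932, -0.0911, 0.2049]
tool_rot: [0.566, 0.785, -0.145, 0.205]
contact_force: [-0.0, -1.3, -4.3]
gripper_width: 0.132
finger_force: 58.7
{'time_s': 21.775, 'joints': [-0.0035, 0.3571, 1.8678, -0.6563, 0.8528, 0.1002], 'tool_pos': [0.4932, -0.0911, 0.2049], 'tool_rot': [0.5661, 0.7851, -0.1452, 0.2049], 'contact_force': [-0.0065, -1.31, -4.2865], 'gripper_width': 0.132, 'finger_force': 58.6569}
[[-0.27504375  0.94845814  0.15741057]
 [ 0.829412    0.31687695 -0.46007036]
 [-0.48623726  0.00401874 -0.87381759]]
scene trough_grip [(0.68, array([ 0.491, -0.085,  0.209]))]
scene trough_lip [(0.89, array([ 0.539, -0.231,  0.156])), (0.64, array([ 0.538, -0.231,  0.102]))]
scene trough_bend [(0.78, array([ 0.535, -0.215,  0.16 ]))]
scene vial [(0.62, array([ 0.51 , -0.151,  0.176]))]
scene jar_mouth [(0.97, array([ 0.538, -0.231,  0.099])), (0.38, array([ 0.536, -0.216,  0.164]))]
scene jar [(0.76, array([ 0.538, -0.23 , -0.003]))]
side trough_grip [(0.89, array([ 0.491, -0.088,  0.209]))]
side trough_lip [(0.8, array([ 0.535, -0.227,  0.154]))]
side trough_bend [(0.95, array([ 0.532, -0.213,  0.164]))]
side vial [(0.51, array([ 0.507, -0.152,  0.172]))]
side jar_mouth [(0.94, array([ 0.542, -0.231,  0.099]))]
side jar [(0.83, array([ 0.54 , -0.23 ,  0.001]))]
wrist trough_grip [(0.73, array([ 0.494, -0.088,  0.21 ]))]
wrist trough_lip [(0.34, array([ 0.507, -0.133,  0.145]))]
wrist trough_bend []
wrist vial []
wrist jar_mouth []
wrist jar []
```

View pics/s2c.png

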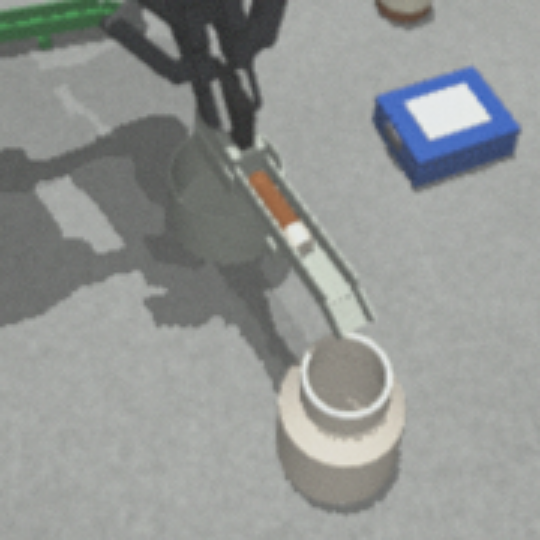

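The side crop shows the vial still lying in the level trough at (280,205). The lip tip at (350,320) is above the jar mouth at (347,375); the networks put the lip at (0.538,-0.229,0.154) and the mouth at (0.540,-0.231,0.100). Now I lower the lip into the mouth.

```bash
python3 -m crank '[[[0.6,0.3,0,0.5,0],[0.6,0.9,0,1.7,0],[0.6,1.5,0,2.9,0],[0.6,2.1,0.1,4.1,0],[0.6,2.5,0.1,4.9,0],[0.6,2.65,0.1,5.27,0],[0.6,2.65,0.1,5.27,0],[0.6,2.65,0.1,5.27,0],[0.6,2.65,0.1,5.27,0],[0.6,2.65,0.1,5.27,0]]]'
python3 - <<'E'
from h import *
import cv2
im,_=manip.get_image("side");cv2.imwrite("pics/s3c.png",cv2.resize(im[230:350,200:350,::-1],None,fx=4,fy=4))
for c in("side","scene"):
    if c=="scene": manip.get_image(c)
    for q in("trough_lip","trough_bend","vial","jar_mouth"):
        print(c,q,[(round(r["p"],2),np.round(r["at"],3)) for r in manip.mark_of(c,q) if r["at"][1]<.1 ][:2])
# plan: lip offset in tool frame, rows for turning about it
o=manip.get_obs();R=Ro.from_quat(o['tool_rot']).as_matrix();p=o["tool_pos"]
g=p-R[:,2]*.008; yaw=np.radians(-71.3)
ex=np.array([np.cos(yaw),np.sin(yaw),0]);lip=g+.15*ex+[0,0,-.0595];print("lip",lip.round(4))
L=R.T@(lip-p)
for k in range(1,23):
    f=.13*k;Rz=Ro.from_rotvec([0,0,f]).as_matrix()
    R2=R@Rz;T=R2@R.T; x=T@ex; zt=T@[0,0,1]; y=T@[-np.sin(yaw),np.cos(yaw),0]
    up=.004+.008*min(1,k/8)  # raise the tip a little
    s=(L-Rz@L)*100+R.T@[0,0,100*(up-.004)]
    print(round(f,2),s.round(2),"nose",np.degrees(np.arcsin(x[2])).round(0),"roll",np.degrees(np.arcsin(y[2])).round(0),"az",np.degrees(np.arctan2(x[1],x[0])).round(0),"tcp",(p+R@s/100).round(3))
E
```

```text
time_s: 24.08
tool_pos: [0.4952, -0.0936, 0.1462]
tool_rot: [0.566, 0.785, -0.145, 0.205]
contact_force: [-0.9, -0.3, -3.4]
gripper_width: 0.138
finger_force: 58.7
side trough_lip [(0.75, array([ 0.539, -0.231,  0.097]))]
side trough_bend [(0.77, array([ 0.533, -0.216,  0.103]))]
side vial [(0.71, array([ 0.509, -0.152,  0.114])), (0.7, array([ 0.493, -0.091,  0.152]))]
side jar_mouth [(0.69, array([ 0.543, -0.232,  0.102]))]
scene trough_lip [(0.97, array([ 0.541, -0.232,  0.1  ]))]
scene trough_bend [(0.68, array([ 0.537, -0.222,  0.105]))]
scene vial [(0.47, array([ 0.515, -0.152,  0.118]))]
scene jar_mouth [(0.59, array([ 0.542, -0.23 ,  0.1  ]))]
lip [ 0.5419 -0.232   0.0934]
0.13 [-0.13  1.32 -0.09] nose -0.0 roll 4.0 az -78.0 tcp [ 0.508 -0.09   0.147]
0.26 [-0.43  2.63 -0.17] nose -1.0 roll 7.0 az -84.0 tcp [ 0.521 -0.088  0.15 ]
0.39 [-0.9   3.89 -0.26] nose -2.0 roll 11.0 az -91.0 tcp [ 0.534 -0.088  0.153]
0.52 [-1.52  5.08 -0.35] nose -3.0 roll 14.0 az -97.0 tcp [ 0.547 -0.089  0.157]
0.65 [-2.3   6.19 -0.44] nose -5.0 roll 17.0 az -103.0 tcp [ 0.559 -0.091  0.161]
0.78 [
[... 728 characters left out ...]
.624 -0.167  0.216]
1.95 [-14.34   9.55  -0.7 ] nose -36.0 roll 27.0 az -165.0 tcp [ 0.624 -0.179  0.222]
2.08 [-15.54   8.99  -0.7 ] nose -39.0 roll 25.0 az -171.0 tcp [ 0.622 -0.191  0.228]
2.21 [-16.66   8.27  -0.7 ] nose -43.0 roll 23.0 az -179.0 tcp [ 0.618 -0.202  0.233]
2.34 [-17.67   7.42  -0.7 ] nose -46.0 roll 20.0 az 174.0 tcp [ 0.613 -0.214  0.238]
2.47 [-18.57   6.44  -0.7 ] nose -49.0 roll 18.0 az 165.0 tcp [ 0.606 -0.224  0.243]
2.6 [-19.33   5.35  -0.7 ] nose -52.0 roll 14.0 az 156.0 tcp [ 0.598 -0.234  0.246]
2.73 [-19.95   4.18  -0.7 ] nose -55.0 roll 11.0 az 146.0 tcp [ 0.588 -0.243  0.249]
2.86 [-20.4    2.93  -0.7 ] nose -56.0 roll 8.0 az 135.0 tcp [ 0.578 -0.25   0.251]
```

View pics/s3c.png

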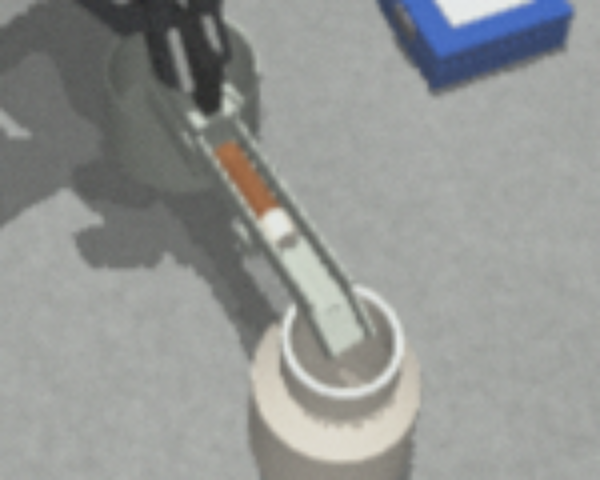

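The crop shows the lip tip at (345,350) inside the mouth ring, whose centre is about (343,340), with the vial still lying in the trough. I press 2 mm deeper to confirm depth from the contact force.

```bash
python3 -m crank '[[[0.6,0.1,0,0.17,0],[0.6,0.1,0,0.17,0],[0.6,0.1,0,0.17,0],[0.6,0.1,0,0.17,0]]]'|grep -E "time|pos|force"
```

```text
time_s: 25.08
tool_pos: [0.4951, -0.0935, 0.144]
contact_force: [-0.4, 0.6, -2.3]
finger_force: 58.7
```

The reaction is rising (rim contact under the bend), so the lip is about 8 mm below the rim and step 1 is met. Now I turn about the leaning tool axis, keeping the lip at the mouth.

```bash
python3 -m crank '[[[0.6,-0.2,0,-0.35,0],[0.6,-0.33,1.32,-0.44,0.13],[0.6,-0.63,2.63,-0.52,0.26],[0.6,-1.1,3.89,-0.61,0.39],[0.6,-1.7,5.08,-0.67,0.52],[0.6,-2.45,6.19,-0.69,0.65],[0.6,-3.36,7.2,-0.77,0.78],[0.6,-4.35,8.08,-0.8,0.91],[0.6,-5.49,8.83,-0.87,1.04],[0.6,-6.68,9.44,-0.87,1.17],[0.6,-6.68,9.44,-0.87,1.17]]]'
python3 - <<'E'
from h import *
o=manip.get_obs();R=Ro.from_quat(o['tool_rot']).as_matrix();p=o["tool_pos"]
R0=Ro.from_quat([0.5661,0.7851,-0.1452,0.2049]).as_matrix();p0=np.array([.4951,-.0935,.144])
L=R0.T@(np.array([.5419,-.232,.0914])-p0);lip=p+R@L;print("lip est",lip.round(4),o["joints"].round(2))
base=R.T@(np.array([.5410,-.231,.1015])-lip)*100;print("base corr",base.round(2))
for k in range(1,11):
    f=.14*k;Rz=Ro.from_rotvec([0,0,f]).as_matrix();print(round(f,2),((L-Rz@L)*100+base).round(2))
for c in("side","scene"):
    manip.get_image(c)
    for q in("trough_lip","trough_bend","vial","jar_mouth"):
        print(c,q,[(round(r["p"],2),np.round(r["at"],3)) for r in manip.mark_of(c,q) if r["at"][1]<.1 ][:1])
E
```

```text
time_s: 26.45
tool_pos: [0.602, -0.1154, 0.185]
tool_rot: [0.906, 0.342, -0.008, 0.251]
contact_force: [0.6, 0.1, -3.9]
gripper_width: 0.131
finger_force: 58.7
lip est [ 0.5423 -0.2323  0.1018] [-0.05  0.51  1.64 -0.62  0.89  1.18]
base corr [-0.02 -0.18 -0.05]
0.14 [-0.11  1.24 -0.05]
0.28 [-0.41  2.64 -0.05]
0.42 [-0.89  3.99 -0.05]
0.56 [-1.56  5.25 -0.05]
0.7 [-2.4   6.41 -0.05]
0.84 [-3.39  7.44 -0.05]
0.98 [-4.52  8.32 -0.05]
1.12 [-5.76  9.03 -0.05]
1.26 [-7.08  9.57 -0.05]
1.4 [-8.47  9.91 -0.05]
side trough_lip [(0.74, array([0.698, 0.013, 0.   ]))]
side trough_bend [(0.89, array([ 0.542, -0.218,  0.116]))]
side vial [(0.68, array([ 0.572, -0.166,  0.138]))]
side jar_mouth [(0.98, array([ 0.546, -0.233,  0.099]))]
scene trough_lip [(0.56, array([ 0.535, -0.23 ,  0.11 ]))]
scene trough_bend [(0.78, array([ 0.549, -0.223,  0.114]))]
scene vial []
scene jar_mouth [(0.93, array([ 0.542, -0.232,  0.1  ]))]
```

```bash
python3 -m crank '[[[0.6,-0.11,1.24,0.1,0.14],[0.6,-0.41,2.64,0.1,0.28],[0.6,-0.89,3.99,0.1,0.42],[0.6,-1.56,5.25,0.1,0.56],[0.6,-2.4,6.41,0.1,0.7],[0.6,-3.39,7.44,0.1,0.84],[0.6,-4.52,8.32,0.1,0.98],[0.6,-5.76,9.03,0.1,1.12],[0.6,-5.76,9.03,0.1,1.12],[0.6,-5.76,9.03,0.1,1.12]]]'
python3 - <<'E'
from h import *
import cv2
o=manip.get_obs();R=Ro.from_quat(o['tool_rot']).as_matrix();p=o["tool_pos"]
R0=Ro.from_quat([0.5661,0.7851,-0.1452,0.2049]).as_matrix();p0=np.array([.4951,-.0935,.144])
L=R0.T@(np.array([.5419,-.232,.0914])-p0);lip=p+R@L;print("lip est",lip.round(4),o["joints"].round(2))
for c in("side","scene"):
    im,_=manip.get_image(c)
    if c=="scene":cv2.imwrite("pics/s4c.png",cv2.resize(im[170:270,90:240,::-1],None,fx=4,fy=4))
    for q in("trough_lip","trough_bend","vial","jar_mouth","jar"):
        print(c,q,[(round(r["p"],2),np.round(r["at"],3)) for r in manip.mark_of(c,q) if r["at"][1]<.1 ][:1])
E
```

```text
time_s: 28.2
tool_pos: [0.6139, -0.2084, 0.2346]
tool_rot: [0.949, -0.19, 0.126, 0.217]
contact_force: [-0.4, 0.8, -2.8]
gripper_width: 0.13
finger_force: 58.9
lip est [ 0.5406 -0.2312  0.0996] [-0.21  0.46  1.55 -0.55  0.92  2.05]
side trough_lip [(0.62, array([ 0.538, -0.228,  0.098]))]
side trough_bend [(0.25, array([0.701, 0.016, 0.002]))]
side vial [(0.65, array([ 0.537, -0.216,  0.122]))]
side jar_mouth [(0.96, array([ 0.543, -0.229,  0.1  ]))]
side jar [(0.91, array([ 0.539, -0.226, -0.   ]))]
scene trough_lip [(0.83, array([ 0.537, -0.228,  0.106]))]
scene trough_bend [(0.73, array([ 0.546, -0.23 ,  0.118]))]
scene vial []
scene jar_mouth [(0.9, array([ 0.541, -0.231,  0.097]))]
scene jar []
```

View pics/s4c.png

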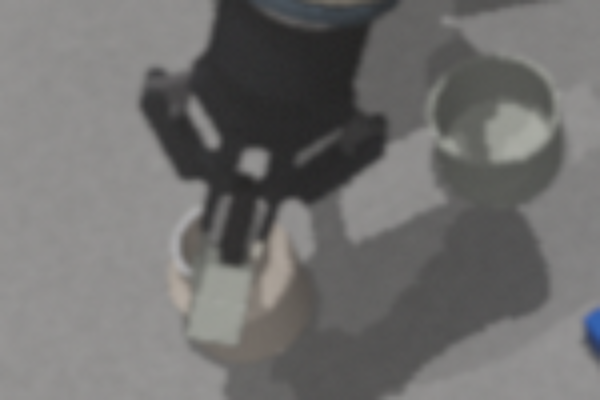

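The scene crop shows only the back of the tilted trough at (220,300) over the jar mouth, and the vial is hidden. I look from the side camera.

Run:
```python
from h import *
import cv2
im,_=manip.get_image("side");cv2.imwrite("pics/s5c.png",cv2.resize(im[220:370,220:370,::-1],None,fx=4,fy=4))
print([(round(r["p"],2),np.round(r["at"],3)) for r in manip.mark_of("side","vial")],[(round(r["p"],2),np.round(r["at"],3)) for r in manip.recognise("side","vial")])
```

```text
[(0.6, array([ 0.534, -0.216,  0.12 ]))] [(0.71, array([ 0.526, -0.219,  0.123]))]
```

View pics/s5c.png

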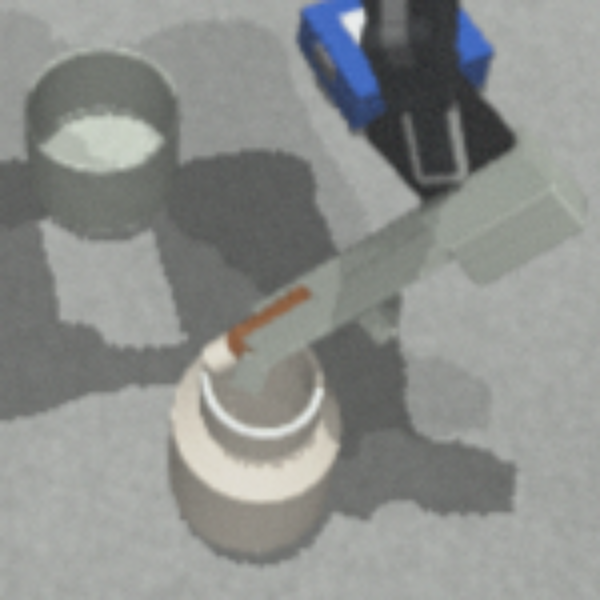

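The vial slid, but its cap is caught on the far rim: cap at (220,355) in the crop, vial body at (275,320), lip inside the mouth at (250,370). I draw the trough back about 16 mm, lip still in the mouth, so that the cap drops inside.

```bash
cat > k.py <<'E'
from h import *
R0=Ro.from_quat([0.5661,0.7851,-0.1452,0.2049]).as_matrix();p0=np.array([.4951,-.0935,.144])
L=R0.T@(np.array([.5419,-.232,.0914])-p0)
def plan(lips,fs):
    o=manip.get_obs();R=Ro.from_quat(o['tool_rot']).as_matrix();p=o["tool_pos"];lip=p+R@L;print("lip",lip.round(4))
    for l,f in zip(lips,fs):
        Rz=Ro.from_rotvec([0,0,f]).as_matrix();print(f,((L-Rz@L+R.T@(np.array(l)-lip))*100).round(2))
E
python3 -c "
from k import *
plan([[.546,-.232,.0996],[.552,-.234,.1],[.557,-.235,.102],[.557,-.235,.103],[.557,-.235,.103]],[0,0,0,.14,.28])"
```

```text
lip [ 0.5407 -0.2314  0.0997]
0 [ 0.49 -0.17  0.12]
0 [ 1.1  -0.24  0.27]
0 [ 1.64 -0.3   0.22]
0.14 [1.58 1.16 0.14]
0.28 [1.29 2.56 0.14]
```

```bash
python3 -m crank '[[[0.6,0.5,-0.17,0.1,0],[0.6,1.1,-0.24,0.25,0],[0.6,1.6,-0.3,0.2,0],[0.6,1.6,-0.3,0.2,0],[0.6,1.6,-0.3,0.2,0]]]'
python3 - <<'E'
from h import *
import cv2
for c in("side","scene"):
  im,_=manip.get_image(c)
  if c=="side":cv2.imwrite("pics/s6c.png",cv2.resize(im[220:370,220:370,::-1],None,fx=4,fy=4))
  for q in("vial","jar_mouth","trough_lip"):print(c,q,[(round(r["p"],2),np.round(r["at"],3)) for r in manip.mark_of(c,q)][:2])
E
```

```text
time_s: 29.58
tool_pos: [0.6296, -0.2121, 0.2371]
tool_rot: [0.949, -0.192, 0.126, 0.217]
contact_force: [0.7, -0.0, -3.0]
gripper_width: 0.135
finger_force: 58.9
side vial []
side jar_mouth [(0.85, array([ 0.546, -0.23 ,  0.102])), (0.24, array([ 0.498, -0.029,  0.003]))]
side trough_lip [(0.86, array([0.439, 0.205, 0.01 ])), (0.68, array([0.364, 0.458, 0.011]))]
scene vial [(0.53, array([ 0.564, -0.231,  0.119]))]
scene jar_mouth [(0.56, array([ 0.54 , -0.232,  0.098]))]
scene trough_lip [(0.68, array([0.437, 0.212, 0.006])), (0.68, array([0.361, 0.46 , 0.008]))]
```

View pics/s6c.png

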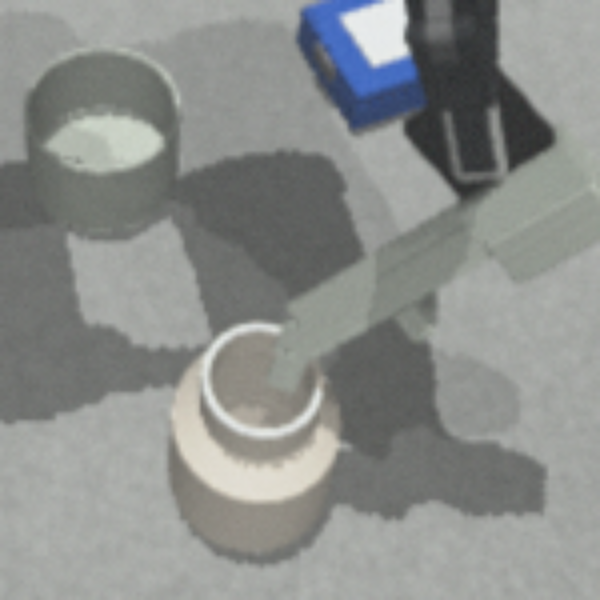

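The channel is empty, nothing lies outside the jar, and the lip at (290,370) is still in the mouth, so the vial has dropped in. I hold briefly, lift out, and work out the way back.

Run:
```python
from h import *
for p in([.6296,-.212,.29],[.61,-.2,.35],[.53,.1,.35],[.4991,.3159,.30]): rel(p)
o=manip.get_obs();R=Ro.from_quat(o['tool_rot']).as_matrix();R0=Ro.from_quat([0.5664,0.785,-0.1451,0.205]).as_matrix()
print(Ro.from_matrix(R.T@R0).as_rotvec())
```

```text
shift cm [ 1.7   1.91 -4.62] turn 0 t 29.975
shift cm [  1.51   3.91 -10.72] turn 0 t 29.975
shift cm [-14.9  -17.71 -25.79] turn 0 t 29.975
shift cm [-25.94 -36.21 -31.84] turn 0 t 29.975
[-1.34078584e-04  5.92628375e-04 -2.28978651e+00]
```

```bash
python3 -m crank '[[[0.6,0,0,0,0],[0.6,0,0,0,0],[0.6,0.6,0.6,-1.5,0],[0.6,1.7,1.9,-4.6,0],[0.6,1.6,2.9,-7.7,0],[0.6,1.5,3.9,-10.7,-0.1],[0.6,0,2,-12,-0.25],[0.6,-2,-0.5,-14,-0.4],[0.6,-4,-3.5,-16,-0.55],[0.6,-6,-6,-17.8,-0.7],[0.6,-8,-8.5,-19.5,-0.85],[0.6,-10,-11,-21.3,-1]]]'
python3 - <<'E'
from h import *
for p in([.53,.1,.35],[.4991,.3159,.30],[.4991,.3159,.10]): rel(p)
o=manip.get_obs();R=Ro.from_quat(o['tool_rot']).as_matrix();R0=Ro.from_quat([0.5664,0.785,-0.1451,0.205]).as_matrix()
print(Ro.from_matrix(R.T@R0).as_rotvec(),o["joints"].round(2))
im,d=manip.get_image("scene");P=manip.camera_params("scene")
for q in("vial","jar","jar_mouth"):print(q,[(round(r["p"],2),np.round(r["at"],3)) for r in manip.mark_of("scene",q)][:2])
v,u=np.nonzero(d>0);z=d[v,u];X=(np.linalg.inv(P["mtx"])@np.vstack([u*z,v*z,z])).T;X=(X-P["t"])@P["R"]
m=(np.hypot(X[:,0]-.541,X[:,1]+.231)<.022)&(X[:,2]<.085);print("inside jar",m.sum(),np.percentile(X[m,2],[1,10,50,90,99]).round(3),im[v[m],u[m]].mean(0))
E
```

```text
time_s: 31.48
tool_pos: [0.5525, 0.0095, 0.3524]
tool_rot: [0.924, 0.289, 0.007, 0.251]
contact_force: [0.2, 0.5, -3.3]
gripper_width: 0.132
finger_force: 59.0
shift cm [ 3.02 -7.7  -4.31] turn 0 t 31.475
shift cm [ 12.71 -26.94 -10.35] turn 0 t 31.475
shift cm [ 15.34 -36.3    7.13] turn 0 t 31.475
[ 8.23500595e-04 -5.74708522e-04 -1.28545212e+00] [ 0.19  0.29  1.49 -0.52  1.33  1.28]
vial [(0.36, array([ 0.533, -0.236,  0.038])), (0.19, array([ 0.504, -0.031,  0.001]))]
jar [(0.85, array([ 0.539, -0.226, -0.002]))]
jar_mouth [(0.79, array([ 0.54 , -0.232,  0.097]))]
inside jar 34 [0.057 0.061 0.065 0.068 0.069] [139.44117647 101.85294118  76.17647059]
```

The vial is seen inside the jar at (0.533,-0.236,0.038), and the jar has not moved. I carry the trough back over its old place.

```bash
python3 -m crank '[[[0.6,1.5,-3.8,-2.1,-0.14],[0.6,3,-7.7,-4.3,-0.28],[0.6,4.6,-10.9,-5.3,-0.42],[0.6,6.2,-14,-6.3,-0.56],[0.6,7.8,-17.3,-7.3,-0.7],[0.6,9.4,-20.5,-8.3,-0.84],[0.6,11,-23.7,-9.3,-0.98],[0.6,12.7,-26.9,-10.3,-1.12],[0.6,12.7,-26.9,-10.3,-1.286],[0.6,12.7,-26.9,-10.3,-1.286],[0.6,12.7,-26.9,-10.3,-1.286]]]'
python3 - <<'E'
from h import *
for p in([.4991,.3159,.08],[.4991,.3159,.0605]): rel(p)
o=manip.get_obs();R=Ro.from_quat(o['tool_rot']).as_matrix();R0=Ro.from_quat([0.5664,0.785,-0.1451,0.205]).as_matrix()
print(Ro.from_matrix(R.T@R0).as_rotvec())
E
```

```text
time_s: 33.05
tool_pos: [0.5016, 0.3136, 0.2989]
tool_rot: [0.57, 0.782, -0.144, 0.205]
contact_force: [0.3, -0.9, -3.7]
gripper_width: 0.133
finger_force: 59.8
shift cm [10.89 -0.36 18.98] turn 0 t 33.05
shift cm [11.84 -0.37 20.69] turn 0 t 33.05
[-0.00050289 -0.00010788 -0.00948968]
```

```bash
python3 -m crank '[[[0.6,1.5,0,2.6,0],[0.6,3.5,-0.1,6.1,0],[0.6,5.5,-0.2,9.6,0],[0.6,7.5,-0.2,13.1,0],[0.6,9.5,-0.3,16.6,0],[0.6,10.6,-0.3,18.4,0],[0.6,11,-0.3,19.2,0],[0.6,11,-0.3,19.2,0],[0.6,11,-0.3,19.2,0]]]'
python3 -c "
from h import *
rel([.4991,.3159,.0605])"
```

```text
time_s: 34.17
tool_pos: [0.4992, 0.3168, 0.0784]
tool_rot: [0.568, 0.784, -0.144, 0.205]
contact_force: [0.1, 0.3, -3.2]
gripper_width: 0.134
finger_force: 59.7
shift cm [ 0.8  -0.05  1.6 ] turn 0 t 34.175
```

```bash
python3 -m crank '[[[0.6,0.4,0,0.7,0],[0.6,0.7,0,1.3,0],[0.6,0.8,-0.05,1.5,0],[0.6,0.85,-0.05,1.6,0],[0.6,0.85,-0.05,1.6,0],[0.6,0.85,-0.05,1.6,0]]]'
```

```text
time_s: 34.92
tool_pos: [0.4984, 0.316, 0.0597]
tool_rot: [0.568, 0.784, -0.145, 0.206]
contact_force: [-2.6, 0.8, 8.8]
gripper_width: 0.133
finger_force: 61.6
```

It is on the bench (8.8 N up). I release and back away along the tool axis.

```bash
python3 -m crank '[[[1.6,0,0,0,0],[3,0,0,0,0],[5,0,0,0,0],[8.5,0,0,0,0],[8.5,0,0,0,0],[8.5,0,0,0,0],[8.5,0,0,-2,0],[8.5,0,0,-6,0],[8.5,0,0,-10,0],[8.5,0,0,-15,0],[8.5,0,0,-15,0],[8.5,0,0,-15,0]]]'
python3 - <<'E'
from h import *
import cv2
a=[]
for c in("scene","side"):
    im,_=manip.get_image(c);a.append(im[100:376,110:390])
    for q in("vial","jar","trough","trough_grip","trough_lip","beaker","slide_box","reagent"):print(c,q,[(round(r["p"],2),np.round(r["at"],3)) for r in manip.mark_of(c,q) if r["at"][0]>.48][:1])
cv2.imwrite("pics/end.png",cv2.resize(np.hstack(a)[:,:,::-1],(800,394)))
st()
E
```

```text
time_s: 36.42
tool_pos: [0.4746, 0.3847, 0.1896]
tool_rot: [0.568, 0.784, -0.145, 0.205]
contact_force: [-0.2, 0.3, -0.7]
gripper_width: 0.99
finger_force: 0.0
scene vial [(0.61, array([ 0.531, -0.234,  0.034]))]
scene jar [(0.79, array([ 0.54 , -0.229,  0.001]))]
scene trough [(0.72, array([ 0.512,  0.275, -0.001]))]
scene trough_grip [(0.74, array([0.501, 0.326, 0.062]))]
scene trough_lip [(0.7, array([0.541, 0.179, 0.012]))]
scene beaker [(0.96, array([ 0.5  , -0.028,  0.002]))]
scene slide_box [(0.97, array([0.701, 0.016, 0.004]))]
scene reagent [(0.78, array([ 0.713,  0.187, -0.002]))]
side vial []
side jar [(0.92, array([ 0.541, -0.23 ,  0.002]))]
side trough [(0.67, array([ 0.514,  0.275, -0.   ]))]
side trough_grip [(0.9, array([0.512, 0.476, 0.061]))]
side trough_lip [(0.69, array([0.542, 0.176, 0.01 ]))]
side beaker [(0.62, array([ 0.5  , -0.028, -0.001]))]
side slide_box [(0.82, array([ 0.703,  0.017, -0.001]))]
side reagent [(0.75, array([0.714, 0.186, 0.001]))]
{'time_s': 37.325, 'joints': [0.8126, 0.6629, 1.2925, -0.4484, 1.4523, 0.6103], 'tool_pos': [0.4748, 0.385, 0.1901], 'tool_rot': [0.5679, 0.7838, -0.1449, 0.2052], 'contact_force': [-0.0421, 0.4926, 0.4701], 'gripper_width': 0.9947, 'finger_force': 0.0}
```

View pics/end.png

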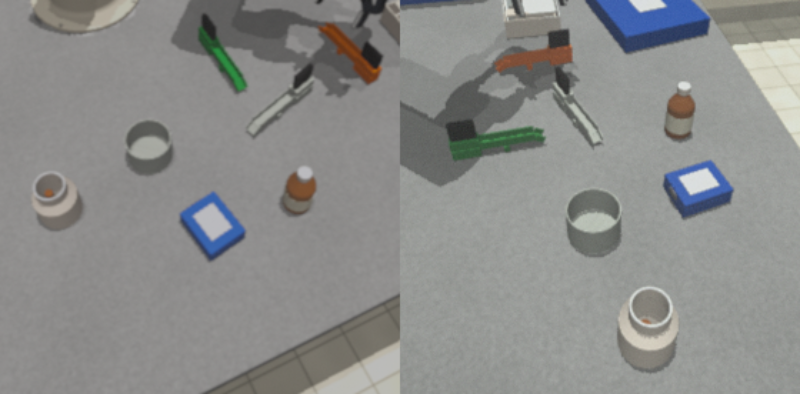

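The picture shows the vial inside the jar at (47,193) on the left and (648,322) on the right. The empty trough stands at (280,105), everything else is in place, and the gripper is clear.

```bash
python3 -c "
from bench import manip
print(manip.sign_off())"
```

```text
the job is handed in; nothing more can be done
None
```

I handed the job in at about 37 s: the vial is in the upright jar, the empty trough is released and standing on its feet where it started, and nothing else moved; the vial's cap caught on the rim once as it slid and went in when I drew the trough back about 16 mm, and sign-off returned no verdict.

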